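Clamp an enclosure in the drill jig with the star knob

TASK

Clamp the black enclosure in the drill jig. Slide the slotted clamp strap by its peg as far as it goes towards the enclosure, so that its nose is over the flange; then, without taking the star knob off its stud, start its thread: press it down lightly and turn it backwards (anticlockwise from above) until you feel the thread drop with a click, then run it forwards (clockwise) until it holds the strap down with the rubber pad under the nose squeezed about half way on the flange, never squashed flat. Let go, and leave the enclosure and the other things on the bench where they are.

Things in the scene. Friction and masses are not known exactly. Their poses are not given: they have to be found in the camera images.
- strap_peg (a point): upright dark steel peg, 14 mm in diameter, 34 mm tall, on the tail of the steel clamp strap: the handle for sliding it. Point: half-way up the peg, 17 mm above the strap's top. Its +y points along the strap towards nose and enclosure, z up. Strap 50 mm wide, 8 mm thick, slotted around the stud; peg to stud axis 85 mm (fully forward) to 135 mm (fully back). About 3 N moves it
- strap_slide (a joint): how far the strap has been slid towards the enclosure, in m: 0 fully back, 0.050 at the stop (end of the slot at the stud), where the nose lies over the enclosure's flange
- strap_pad (a joint): how far the rubber pad under the strap's nose is squeezed, in m: 0 free, 0.003 flat; about 6 N per mm. The strap floats on a soft spring (2 N to start, 7 N at the bottom) with the pad 10 mm above the flange, and must be pressed down these 10 mm before the pad is squeezed
- knob_mid (a point): black star knob, four round lobes, 64 mm across lobes, 47 mm across the hollows between them (fingers fit in), 36 mm tall, 90 g, loose on the stud with 1 mm side play, held up clear of the thread by the floating strap it stands on. Point: on its axis, 22 mm above its underside; lobes run from 10 to 34 mm above it. x and y point to lobes, z up. Once threaded it stays as turned when let go
- knob_lobe (a point): centre of one lobe of that knob (the one on its +x), 23 mm from its axis, at the height of knob_mid
- stud_axis (a point): centre of the stud's flat top (18 mm plain nose, seen in the knob's bore). Right-hand 3-start thread, 2.4 mm per rad. Pressed 1.5 mm down, the knob rides level on flat thread ends; turned back up to 1.7 rad it drops 5 mm into the entry, 0.3 rad before a hard stop. Keep it pressed for the first 0.4 rad forward; knob_mid 26 mm below this point: pad meets flange, 27.5 mm: half squeezed
- enclosure: black enclosure to be clamped, 120 x 120 x 71 mm, flange 6 mm thick, 60 mm wide, 20 mm long towards the stud, lying loose in the jig's nest; origin at the centre of its underside, z up, -y towards the stud. Its near wall is 96 mm from the stud's axis. Above it is the jig's bush plate, up to 115 mm above the bench
- washer: spare steel washer, 44 mm across, 5 mm thick, on the jig's 15 mm base plate beside the strap; to be left alone; origin at the centre of its underside
- hex_key: small hex key, 70 mm long, on the jig's base plate on the other side of the strap; to be left alone
- spare_knob: a second star knob of the same kind standing on the bench, not on a stud; to be left alone; origin at the centre of its underside
- oil_bottle: white plastic bottle of cutting oil, 56 mm in diameter, 150 mm tall, on the bench; to be left alone; origin at the centre of its underside
Things that resemble listed ones, but are neither listed nor needed, are in the scene too. What is shaped like the part that bears knob_mid but yellow is not meant.

How it is judged:
By the outcome, as a careful person would: the job done as asked, in the order asked, and still so for the second after the job is handed in, with the robot touching nothing.
It also fails if it takes over 72 s, if anything falls off the work surface, if the arm or the gripper's body presses on something with over 40 N, if the wrist force passes 120 N, or if a joint passes its speed limit or range.

ROBOT

A 6-joint arm with a two-finger parallel gripper is mounted at the origin on the work surface. World frame = base frame: x ahead of the robot, y to its left, z up, the work surface at z = 0. Lengths are in m, angles in rad, forces in N, time in s.
With the tool pointing down it reaches from about 0.375 to 0.9 m from the base axis. Payload 3.1 kg.
Tool frame: the origin (TCP) lies midway between the tips of the shut fingers; the grasp point (between the pads) lies 19 mm behind it; z points along the fingers, y is the direction in which the jaws open and shut (so a half turn about z gives the same grasp; the last joint's range is limited). The gripper opens to 85 mm and grips with 20 to 120 N. Pads are 22 mm wide; open, the fingers measure 114 mm over their backs; the gripper's body (76 mm by 85 mm) begins 54 mm behind the grasp point. The pads swing forward as they close: fully open they stand 13 mm farther back than shut.
Start: joints at [1.121, 0.527, 1.433, -0, 1.181, -0.178], TCP at [0.167, 0.602, 0.231] pointing down, gripper open.
Joint ranges: [-3.08, 3.08], [-0.75, 2.2], [0.22, 2.44], [-1.43, 4.57], [0, 2.65], [-2.85, 2.85]. Speed limits (rad/s): [2.79, 2.79, 3.14, 3.14, 3.14, 3.14].

INTERFACE

Orientations are given as a unit quaternion [x, y, z, w].
In Python, from bench import r gives the robot as it stands.
- The arm moves only by the tool servo_tool, never from a script. Its argument "plan" is a list of rows, each a list of 5 numbers: the shift along the world's x, y, z in cm, then the turn about the world's z in degrees, then the closure, from -1 (fully open) to 1 (shut). A call has 1 to 12 rows; each row shifts and turns the commanded pose from where the row before left it; what a row does not reach is not made up. A row lasts 1/12 s, in which the tool goes at most 41.7 mm and 7.16 degrees, less where a joint would pass 70% of its speed; a pose out of reach is approached as far as the arm can. A call with a gripper value outside its range is refused whole. The fingers move at their own pace and stop on an object; "grip_force" is the grip in N (left out, the last holds). Time passes only in rows, so rows that do not move let the fingers close. It gives the time, the measured TCP pose, the force and the opening at its end, in the units of the state.
- r.observe(): the state, without advancing time (a new reading comes with each control period).
- r.grab_frame(name): name is "scene" or "side" or "wrist"; returns a dict with "img" (480x640x3 uint8, blue, green, red), "intrinsics" (3x3 intrinsics, pixels), "extrinsics" (4x4, takes a point from world to camera coordinates). Camera axes: x right, y down, z forward; pixel columns grow to the right and rows downward; lengths in m; the calibration is good to about 2 mm. A picture is of the moment at which its call begins. There is no depth.
- r.hand_in(): hands the job in, once; it reports no verdict.
The state is a dict: "clock": time; "joint_pos": joint angles; "dq": joint speeds; "joint_torque": joint torques, N m; "eef_pos": TCP position; "eef_rot": TCP orientation; "wrist_force": force on the tool from outside, world axes, zero at the start; "torque": the same for the moment, N m; "finger_gap": opening from 0.0 (shut) to 1.0 (fully open).
Only numpy, scipy, OpenCV 4.12 (cv2) and the standard library are available. Lean on these libraries where they do the work, as an engineer would, in place of code of your own. Each camera call takes 0.05 s, during which the arm holds its last target.

## Working session

There is one attempt and no reset: what is moved stays moved. The work goes in short steps, Python scripts to look and compute and a tool call to move; the robot and the scene stay as the last step left them, time stands still between calls to the robot, and variables do not carry over. Pictures are saved under pics/ and viewed, and the job is handed in when it is done.

Besides the shell and the picture viewer there is one more tool, called after "Emit:" as a command line: name --pt "numbers of a row" for each row, then --argument value for the rest. servo_tool: Moves the arm, as the interface text tells. Its arguments: {"type":"object","properties":{"plan":{"type":"array","items":{"type":"array","items":{"type":"number"}}},"grip_force":{"type":"number"}},"required":["plan"]}

```bash
ls; mkdir -p pics; python3 - <<'E'
from bench import r
import cv2
o=r.observe()
for k,v in o.items(): print(k,v)
for n in ["scene","side","wrist"]:
    f=r.grab_frame(n); cv2.imwrite(f"pics/{n}0.png",f["img"]); print(n,f["intrinsics"],f["extrinsics"])
E
```

```text
pics
clock 0.0
joint_pos [ 1.12151157e+00  5.28456691e-01  1.43391631e+00 -4.07275767e-05
  1.18141453e+00 -1.78529428e-01]
dq [-1.50205764e-03  1.20380811e-03 -4.63086359e-06 -2.10425624e-03
  3.63627952e-04 -6.31507370e-04]
joint_torque [ 6.14143737e-04 -4.42354703e+01 -1.78024542e+01 -2.88341207e-04
  8.33852071e-03 -2.08872211e-05]
eef_pos [0.16684036 0.60156284 0.230335  ]
eef_rot [ 1.34956769e-01  9.90850880e-01 -1.04962742e-03 -3.20953615e-04]
wrist_force [ 0.33934038  0.30043653 -0.39422789]
torque [0.01792613 0.00977493 0.00363053]
finger_gap 0.9957274994744622
scene [[433.77983396   0.         325.07704284]
 [  0.         433.77983396 232.56837257]
 [  0.           0.           1.        ]] [[ 0.36045548  0.93273208  0.00909509 -0.2389327 ]
 [ 0.73358412 -0.27744511 -0.6203858  -0.3518498 ]
 [-0.57613035  0.23029348 -0.78424405  1.28143273]
 [ 0.          0.          0.          1.        ]]
side [[624.74643641   0.         313.93629464]
 [  0.         624.74643641 240.08688221]
 [  0.           0.           1.        ]] [[-9.76606322e-01 -2.15033906e-01  7.15426375e-04  5.67756944e-01]
 [-1.38747162e-01  6.27590711e-01 -7.66080364e-01  1.46785096e-01]
 [ 1.64284258e-01 -7.48258190e-01 -6.42744400e-01  1.37420266e+00]
 [ 0.00000000e+00  0.00000000e+00  0.00000000e+00  1.00000000e+00]]
wrist [[337.77665543   0.         322.03688795]
 [  0.         337.77665543 239.71301064]
 [  0.           0.           1.        ]] [[ 0.26689317  0.96372474 -0.00163271 -0.62355387]
 [ 0.92198106 -0.25483876  0.29156153 -0.03726368]
 [ 0.28056898 -0.07932111 -0.95655068  0.37924813]
 [ 0.          0.          0.          1.        ]]
```

View pics/scene0.png

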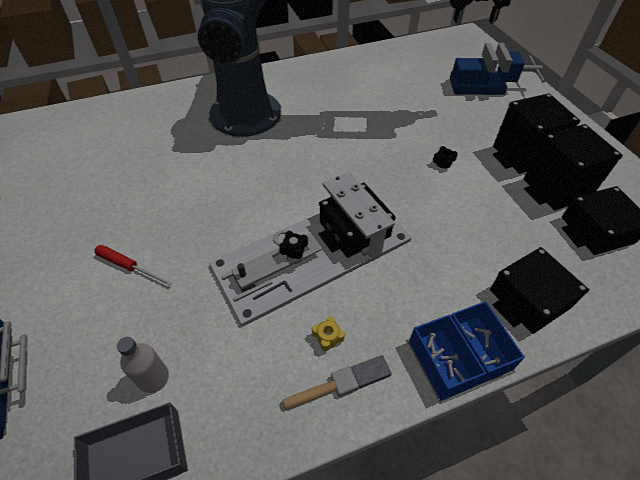

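View pics/side0.png

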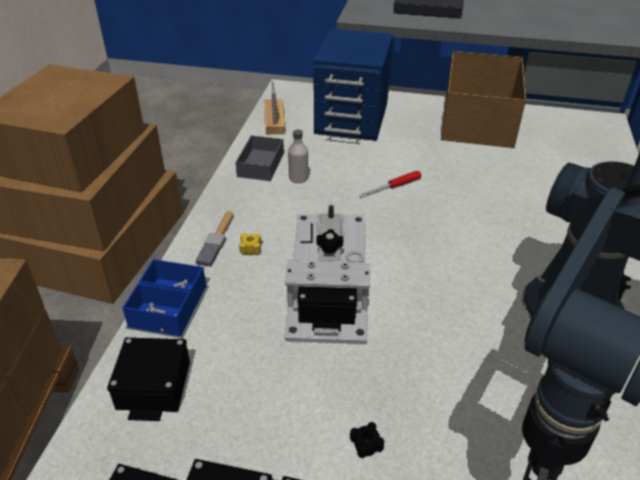

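View pics/wrist0.png

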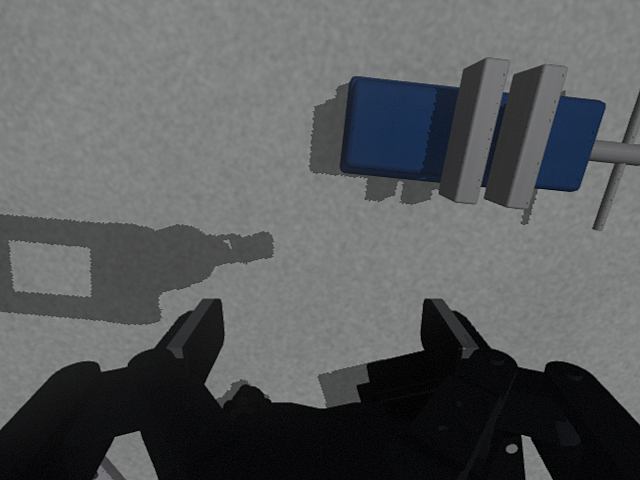

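```bash
python3 - <<'E'
import cv2
a=cv2.imread('pics/scene0.png')[165:330,200:420]; cv2.imwrite('pics/sc0.png',cv2.resize(a,None,fx=3.6,fy=3.6,interpolation=cv2.INTER_CUBIC))
a=cv2.imread('pics/side0.png')[195:345,270:385]; cv2.imwrite('pics/sd0.png',cv2.resize(a,None,fx=4,fy=4,interpolation=cv2.INTER_CUBIC))
E
```

```text
(no output)
```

View pics/sc0.png

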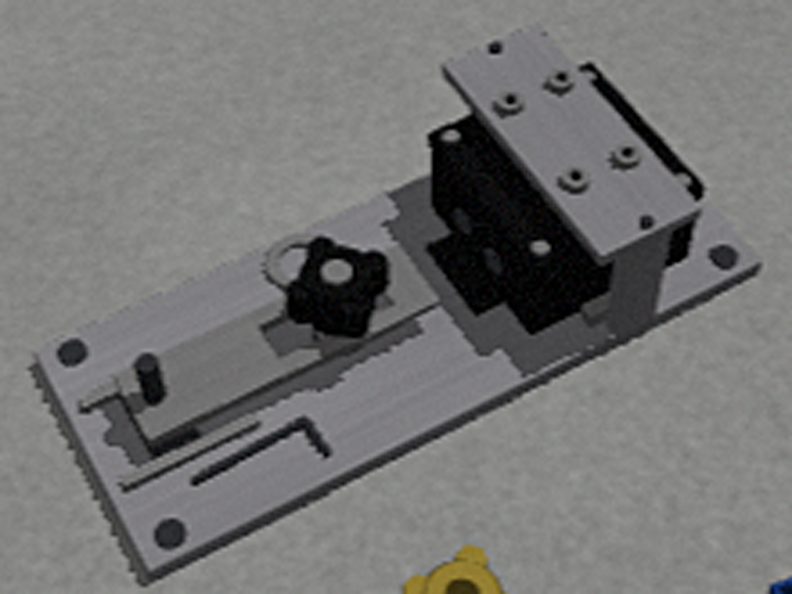

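View pics/sd0.png

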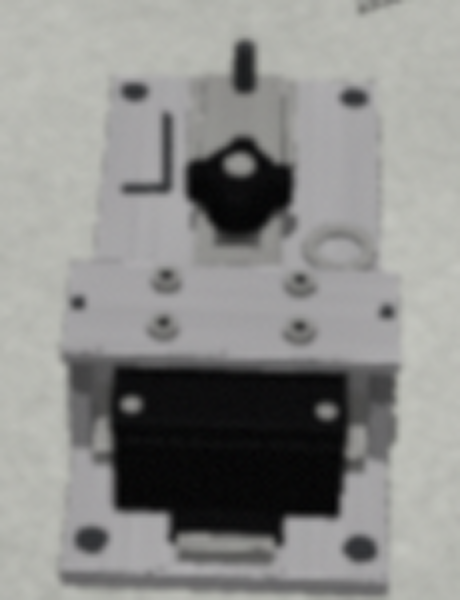

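```bash
cat > h.py <<'E'
import numpy as np,cv2
C={'scene':(np.array([[433.77983396,0,325.07704284],[0,433.77983396,232.56837257],[0,0,1]]),np.array([[ 0.36045548,0.93273208,0.00909509,-0.2389327],[0.73358412,-0.27744511,-0.6203858,-0.3518498],[-0.57613035,0.23029348,-0.78424405,1.28143273]])),
'side':(np.array([[624.74643641,0,313.93629464],[0,624.74643641,240.08688221],[0,0,1]]),np.array([[-9.76606322e-01,-2.15033906e-01,7.15426375e-04,5.67756944e-01],[-1.38747162e-01,6.27590711e-01,-7.66080364e-01,1.46785096e-01],[1.64284258e-01,-7.48258190e-01,-6.42744400e-01,1.37420266]]))}
def P(c): 
    if isinstance(c,str): K,E=C[c]
    else: K,E=np.array(c['intrinsics']),np.array(c['extrinsics'])[:3]
    return K@E[:3]
def tri(c1,p1,c2,p2):
    X=cv2.triangulatePoints(P(c1),P(c2),np.array(p1,float).reshape(2,1),np.array(p2,float).reshape(2,1)); return (X[:3]/X[3]).ravel()
def onz(c,p,z):
    M=P(c); u,v=p
    A=np.array([M[0]-u*M[2],M[1]-v*M[2]]); return np.linalg.solve(A[:,:2],-(A[:,2]*z+A[:,3]))
def proj(c,X):
    q=P(c)@np.r_[X,1]; return q[:2]/q[2]
E
python3 - <<'E'
from h import *
s=lambda x,y:(x/3.6+200,y/3.6+165)
d=lambda x,y:(x/4+270,y/4+195)
print('peg',tri('scene',s(148,360),'side',d(244,46)))
print('stud',tri('scene',s(337,271),'side',d(239,165)))
for a in [(72,352),(170,533),(723,257)]: print('hole scene',onz('scene',s(*a),.015))
for a in [(134,92),(354,97),(360,548),(92,540)]: print('hole side',onz('side',d(*a),.015))
for a in [(510,103),(561,82),(575,180),(627,156)]: print('bush',onz('scene',s(*a),.117))
for a in [(166,281),(300,285),(162,327),(300,331)]: print('bush sd',onz('side',d(*a),.117))
E
```

```text
peg [ 0.57202978 -0.14636045  0.07436229]
stud [ 0.55215551 -0.03024277  0.07719823]
hole scene [ 0.5113408 -0.1838271]
hole scene [ 0.64902014 -0.16006694]
hole scene [0.58496668 0.21380334]
hole side [ 0.64444881 -0.16279681]
hole side [ 0.5067349  -0.18796472]
hole side [0.44234229 0.18643211]
hole side [0.57956113 0.21108757]
bush [0.50288205 0.09851453]
bush [0.49770285 0.1336634 ]
bush [0.57130748 0.11009753]
bush [0.56524319 0.14548011]
bush sd [0.56096893 0.11663073]
bush sd [0.49214581 0.10458775]
bush sd [0.55535839 0.15113364]
bush sd [0.48596108 0.13883734]
```

Emit:
servo_tool --pt "2 -3.6 0.2 -3.3 -1" --pt "2 -3.6 0.2 -3.3 -1" --pt "2 -3.6 0.2 -3.3 -1" --pt "2 -3.6 0.2 -3.3 -1" --pt "2 -3.6 0.2 -3.3 -1" --pt "2 -3.6 0.2 -3.3 -1" --pt "2 -3.6 0.2 -3.3 -1" --pt "2 -3.6 0.2 -3.3 -1" --pt "2 -3.6 0.2 -3.3 -1" --pt "2 -3.6 0.2 -3.3 -1" --pt "2 -3.6 0.2 -3.3 -1" --pt "2 -3.6 0.2 -3.3 -1"

```text
clock: 1.15
eef_pos: [0.4075, 0.1683, 0.2555]
eef_rot: [0.464, 0.886, 0.0, 0.0]
wrist_force: [0.5, 0.6, 1.0]
finger_gap: 1.003
```

Emit:
servo_tool --pt "2 -3.6 0 -3.3 -1" --pt "2 -3.6 0 -3.3 -1" --pt "2 -3.6 0 -3.3 -1" --pt "2 -3.6 0 -3.3 -1" --pt "2 -3.6 0 -3.3 -1" --pt "2 -3.6 0 -3.3 -1" --pt "2 -3.6 0 -3.3 -1" --pt "2 -3.6 0 -2.1 -1" --pt "0 0 0 0 -1" --pt "0 0 0 0 -1"

```text
clock: 1.98
eef_pos: [0.5678, -0.12, 0.2546]
eef_rot: [0.646, 0.763, -0.0, -0.0]
wrist_force: [-0.1, 2.3, 0.3]
finger_gap: 1.002
```

```bash
cat > g.py <<'E'
import sys,pickle,cv2
from bench import r
import numpy as np
def grab(tag,names=('wrist',)):
    out={}
    for n in names:
        f=r.grab_frame(n); cv2.imwrite(f'pics/{n}{tag}.png',f['img']); out[n]=f
    pickle.dump(out,open(f'f{tag}.pkl','wb')); return out
def st():
    o=r.observe(); q=o['eef_rot']; yaw=np.degrees(np.arctan2(q[1],q[0])*2)
    # y axis dir: y->(2nxny, 2ny^2-1)
    y=np.degrees(np.arctan2(2*q[1]**2-1,2*q[0]*q[1]))
    print('t',round(o['clock'],2),'p',np.round(np.array(o['eef_pos'])*1000,1),'yawY',round(y,2),'F',np.round(o['wrist_force'],1),'T',np.round(o['torque'],2),'gap',round(o['finger_gap'],3),'q6',round(o['joint_pos'][5],2))
    return o
E
python3 - <<'E'
from g import *
st(); grab('1')
E
```

```text
t 1.98 p [ 567.8 -120.   254.6] yawY 9.5 F [-0.1  2.3  0.3] T [0.   0.04 0.01] gap 1.002 q6 -0.57
```

View pics/wrist1.png

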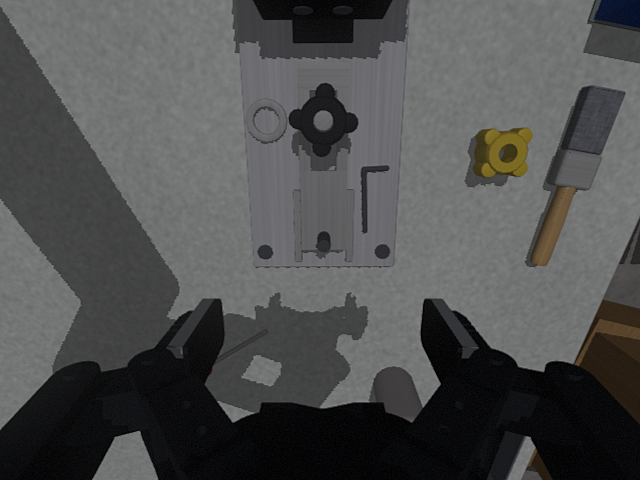

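```bash
python3 - <<'E'
import cv2
a=cv2.imread('pics/wrist1.png')[70:275,230:420]; cv2.imwrite('pics/w1c.png',cv2.resize(a,None,fx=2.9,fy=2.9,interpolation=cv2.INTER_CUBIC))
E
```

```text
(no output)
```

View pics/w1c.png

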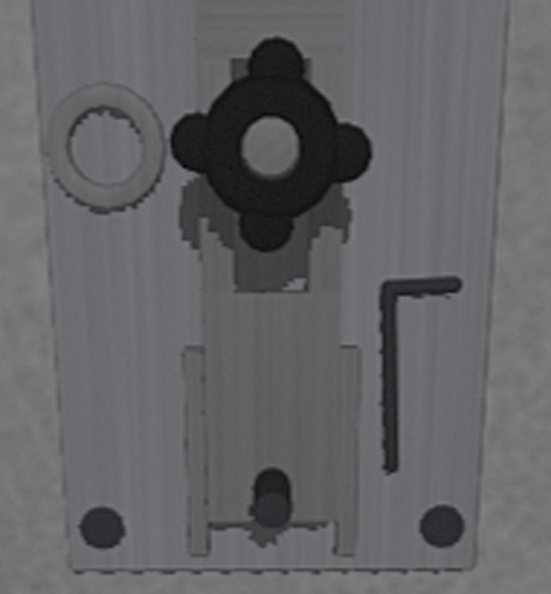

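```bash
python3 - <<'E'
from h import *
import pickle
f=pickle.load(open('f1.pkl','rb'))['wrist']
E=np.array(f['extrinsics']); print('cam',-E[:3,:3].T@E[:3,3])
w=lambda x,y:(x/2.9+230,y/2.9+70)
s=lambda x,y:(x/3.6+200,y/3.6+165)
d=lambda x,y:(x/4+270,y/4+195)
print('stud w-s',tri(f,w(271,147),'scene',s(337,271)),'w-d',tri(f,w(271,147),'side',d(239,165)))
print('peg w-s',tri(f,w(272,510),'scene',s(148,360)),'w-d',tri(f,w(272,510),'side',d(244,46)))
for z in(.074,.078): print('stud',onz(f,w(271,147),z),'peg',onz(f,w(272,510),z))
for a in [(102,527),(442,526)]: print(onz(f,w(*a),.015))
lob=[onz(f,w(*a),.07) for a in[(350,152),(276,62),(192,142),(266,228)]]
print(lob, [np.degrees(np.arctan2(*(a-onz(f,w(271,147),.077))[::-1])) for a in lob])
print('edge slots',onz(f,w(196,350),.03),onz(f,w(196,550),.03))
E
```

```text
cam [ 0.55465481 -0.04690265  0.39676582]
stud w-s [ 0.5541964  -0.03036583  0.0756537 ] w-d [ 0.55189664 -0.03334015  0.07590645]
peg w-s [ 0.57477277 -0.14656091  0.07534952] w-d [ 0.57217992 -0.150833    0.07212459]
stud [ 0.55350867 -0.03296776] peg [ 0.57364777 -0.14994296]
stud [ 0.55352288 -0.03314045] peg [ 0.57341239 -0.148666  ]
[ 0.50929542 -0.18763709]
[ 0.64730139 -0.16400874]
[array([ 0.57831176, -0.03013767]), array([ 0.55089452, -0.00820525]), array([ 0.52874565, -0.03544513]), array([ 0.55601547, -0.057358  ])] [np.float64(6.8074895961162305), np.float64(96.0194506635059), np.float64(-174.58614363656235), np.float64(-84.12561110970437)]
edge slots [ 0.53760885 -0.10655145] [ 0.54916382 -0.18553224]
```

Emit:
servo_tool --pt "0.1 -0.5 -3.5 0 -1" --pt "0.1 -0.5 -3.5 0 -1" --pt "0.1 -0.5 -3.5 0 -1" --pt "0.1 -0.5 -3.5 0 -1" --pt "0.1 -0.5 -3.0 0.2 -1" --pt "0.07 -0.4 -1.5 0 -1" --pt "0 0 -1.0 0 -0.5" --pt "0 0 -1.0 0 0" --pt "0 0 0 0 0" --pt "0 0 0 0 0" --grip_force 20

```text
clock: 2.87
eef_pos: [0.5729, -0.146, 0.0508]
eef_rot: [0.643, 0.766, 0.0, 0.0]
wrist_force: [-0.8, -0.6, 0.4]
finger_gap: 0.504
```

```bash
python3 - <<'E'
from g import *
st(); grab('2',('wrist','scene','side'))
E
```

```text
t 2.87 p [ 572.9 -146.    50.8] yawY 9.95 F [-0.8 -0.6  0.4] T [-0.    0.01 -0.03] gap 0.504 q6 -0.61
```

View pics/wrist2.png

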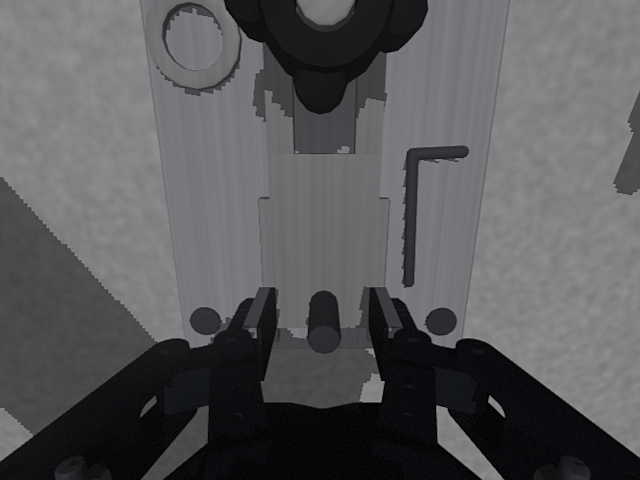

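```bash
python3 - <<'E'
from h import *
import pickle
f=pickle.load(open('f2.pkl','rb'))['wrist']
for z in(.072,.075): print(onz(f,(324,338),z), onz(f,(327,12),z+.003))
print(proj(f,[.5729,-.146,.0698]))
E
```

```text
[ 0.57368234 -0.15070376] [ 0.55439285 -0.03707872]
[ 0.57332184 -0.14877515] [ 0.55451368 -0.0379903 ]
[324.09694537 324.90131276]
```

Emit:
servo_tool --pt "0.05 -0.35 -0.3 0 0" --pt "0 0 0 0 0.5" --pt "0 0 0 0 1" --pt "0 0 0 0 1" --pt "0 0 0 0 1" --pt "0 0 0 0 1" --pt "0 0 0 0 1" --pt "0 0 0 0 1" --grip_force 30

```text
clock: 3.68
eef_pos: [0.5743, -0.1506, 0.0476]
eef_rot: [0.644, 0.765, 0.0, 0.001]
wrist_force: [2.3, -0.3, 0.9]
finger_gap: 0.152
```

```bash
python3 - <<'E'
from g import *
st(); grab('3')
E
```

```text
t 3.68 p [ 574.3 -150.6   47.6] yawY 9.88 F [ 2.3 -0.3  0.9] T [ 0.02 -0.42 -0.04] gap 0.152 q6 -0.62
```

View pics/wrist3.png

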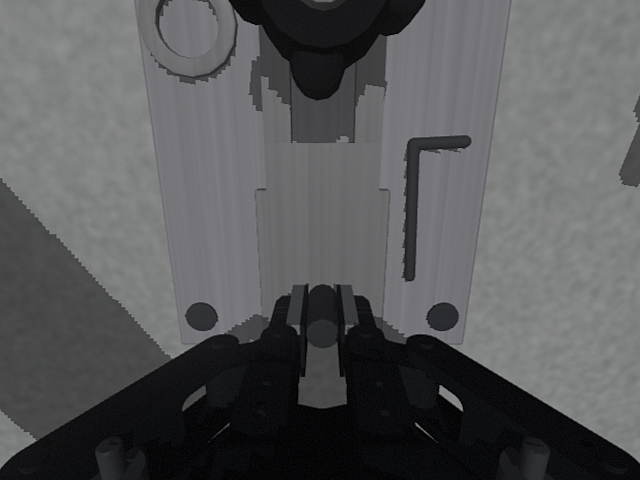

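Emit:
servo_tool --pt "-0.07 0.4 0 0 1" --pt "-0.07 0.4 0 0 1" --pt "-0.07 0.4 0 0 1" --pt "-0.07 0.4 0 0 1" --pt "-0.07 0.4 0 0 1" --pt "-0.07 0.4 0 0 1" --pt "-0.03 0.2 0 0 1"

```text
clock: 4.32
eef_pos: [0.5697, -0.1241, 0.0477]
eef_rot: [0.643, 0.766, 0.0, 0.001]
wrist_force: [5.0, -2.6, 0.3]
finger_gap: 0.149
```

Emit:
servo_tool --pt "-0.03 0.2 0 0 1" --pt "-0.03 0.2 0 0 1"

```text
clock: 4.48
eef_pos: [0.5691, -0.1203, 0.0476]
eef_rot: [0.643, 0.765, 0.0, 0.001]
wrist_force: [4.9, -3.1, 2.0]
finger_gap: 0.155
```

Emit:
servo_tool --pt "-0.035 0.2 0 0 1" --pt "0 0 0 0 1"

```text
clock: 4.65
eef_pos: [0.5686, -0.118, 0.0476]
eef_rot: [0.643, 0.765, 0.0, 0.001]
wrist_force: [5.0, -1.6, 1.3]
finger_gap: 0.148
```

Emit:
servo_tool --pt "-0.03 0.1 0 0 1" --pt "-0.03 0.1 0 0 1" --pt "0 0 0 0 1"

```text
clock: 4.9
eef_pos: [0.5685, -0.117, 0.0476]
eef_rot: [0.643, 0.766, 0.0, 0.002]
wrist_force: [4.6, -4.2, 0.3]
finger_gap: 0.154
```

Emit:
servo_tool --pt "-0.03 0.1 0 0 1" --pt "-0.02 0.1 0 0 1" --pt "0 0 0 0 1"

```text
clock: 5.15
eef_pos: [0.5686, -0.117, 0.0478]
eef_rot: [0.643, 0.766, -0.001, 0.003]
wrist_force: [4.9, -8.8, 1.0]
finger_gap: 0.153
```

Emit:
servo_tool --pt "-0.02 0.15 0 0 1" --pt "-0.02 0.15 0 0 1" --pt "0 0 0 0 1"

```text
clock: 5.4
eef_pos: [0.5686, -0.1168, 0.0479]
eef_rot: [0.642, 0.766, -0.002, 0.005]
wrist_force: [3.4, -17.4, -1.7]
finger_gap: 0.148
```

```bash
python3 - <<'E'
from g import *
st(); grab('4')
E
```

```text
t 5.4 p [ 568.6 -116.8   47.9] yawY 10.05 F [  3.4 -17.4  -1.7] T [-2.71 -0.33 -0.02] gap 0.148 q6 -0.56
```

View pics/wrist4.png

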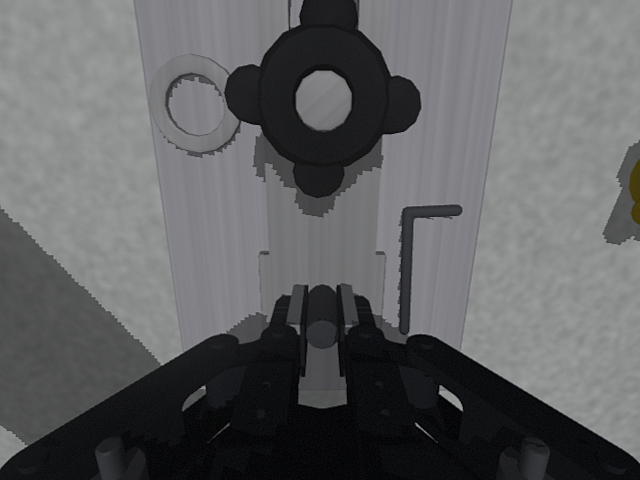

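Emit:
servo_tool --pt "0.04 -0.2 0 0 1" --pt "0.04 -0.2 0 0 1" --pt "0 0 0 0 1"

```text
clock: 5.7
eef_pos: [0.5685, -0.117, 0.0477]
eef_rot: [0.644, 0.765, 0.0, 0.002]
wrist_force: [4.5, -5.5, 1.1]
finger_gap: 0.15
```

Emit:
servo_tool --pt "0 0 0 0 0.6" --pt "0 0 0 0 0.2" --pt "0 0 0 0 0.0" --pt "0 0 0 0 0" --pt "0 0 0 0 0"

```text
clock: 6.12
eef_pos: [0.5658, -0.1144, 0.0468]
eef_rot: [0.643, 0.766, -0.0, -0.002]
wrist_force: [0.3, 0.6, 0.1]
finger_gap: 0.5
```

```bash
python3 - <<'E'
from g import *
st(); grab('5')
E
```

```text
t 6.12 p [ 565.8 -114.4   46.8] yawY 9.91 F [0.3 0.6 0.1] T [-0.04 -0.03 -0.03] gap 0.5 q6 -0.57
```

View pics/wrist5.png

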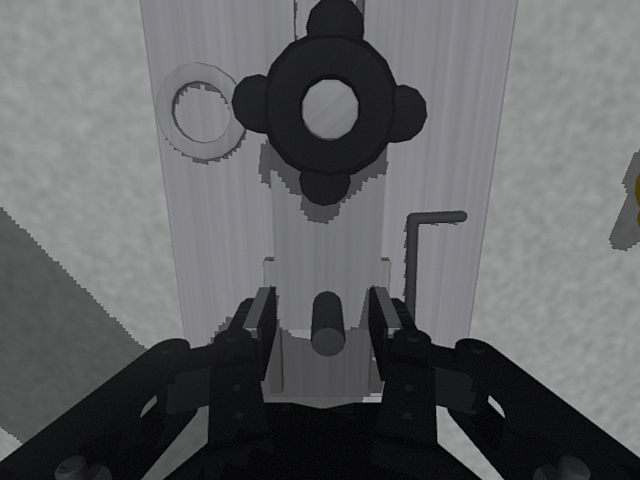

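```bash
python3 - <<'E'
from h import *
import pickle
for t,p,q,pix in(('4',(323,100),(321,333),0),('5',(330,109),(328,341),0)):
    f=pickle.load(open(f'f{t}.pkl','rb'))['wrist']
    print('stud',onz(f,p,.077),'peg',onz(f,q,.074))
E
```

```text
stud [ 0.55302066 -0.03275554] peg [ 0.5671337 -0.1160879]
stud [ 0.55320135 -0.03282705] peg [ 0.56768991 -0.11631486]
```

Emit:
servo_tool --pt "0 0 4 0 0" --pt "0 0 4 0 -1" --pt "-0.2 1.2 1 -7 -1" --pt "-0.2 1.2 0 -7 -1" --pt "-0.2 1.2 0 -7 -1" --pt "-0.2 1.2 0 -7 -1" --pt "-0.2 1.2 0 -7 -1" --pt "-0.2 1.2 0 -7 -1" --pt "0 0.9 0 -7 -1" --pt "0 0 0 0 -1"

```text
clock: 7.0
eef_pos: [0.554, -0.0323, 0.1371]
eef_rot: [0.903, 0.43, -0.001, -0.001]
wrist_force: [0.3, 0.6, 0.5]
finger_gap: 1.0
```

```bash
python3 - <<'E'
from g import *
st(); grab('6')
E
```

```text
t 7.0 p [554.  -32.3 137.1] yawY -39.12 F [0.3 0.6 0.5] T [ 0.01  0.06 -0.02] gap 1.0 q6 0.42
```

View pics/wrist6.png

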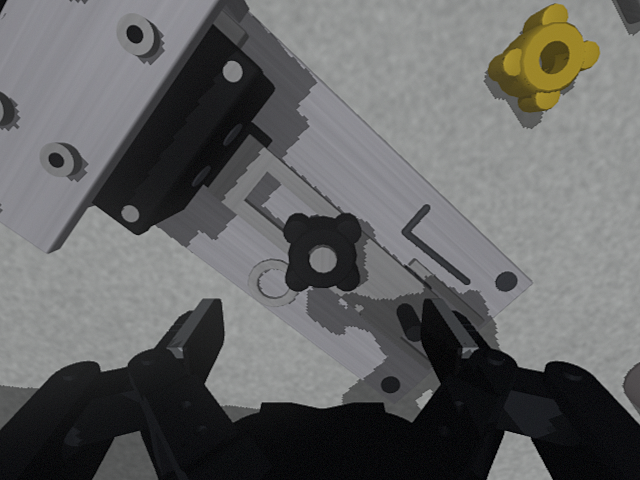

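Emit:
servo_tool --pt "-0.05 -0.07 -3.5 0 -1" --pt "0 0 -3.5 0 -1" --pt "0 0 -1.6 0 -1" --pt "0 0 -0.8 0 -1" --pt "0 0 0 0 -1"

```text
clock: 7.47
eef_pos: [0.5535, -0.0353, 0.0415]
eef_rot: [0.903, 0.43, -0.002, -0.001]
wrist_force: [0.5, -0.3, -0.4]
finger_gap: 0.998
```

```bash
python3 - <<'E'
from g import *
st(); grab('7',('wrist','scene'))
import cv2
a=cv2.imread('pics/scene7.png')[165:330,200:420]; cv2.imwrite('pics/sc7.png',cv2.resize(a,None,fx=3.6,fy=3.6,interpolation=cv2.INTER_CUBIC))
E
```

```text
t 7.47 p [553.5 -35.3  41.5] yawY -39.03 F [ 0.5 -0.3 -0.4] T [ 0.03  0.   -0.03] gap 0.998 q6 0.42
```

View pics/wrist7.png

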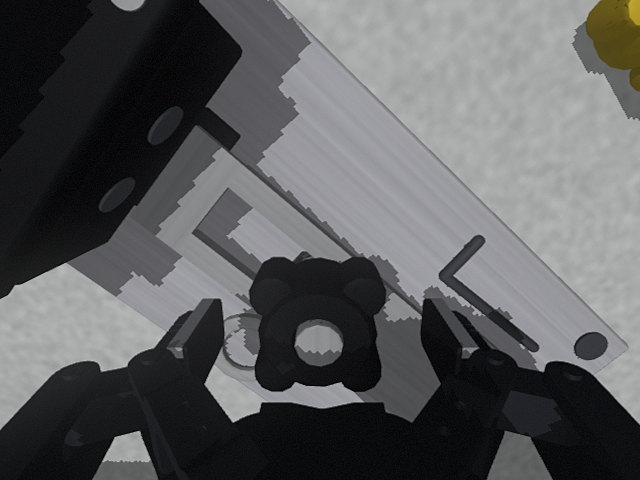

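View pics/sc7.png

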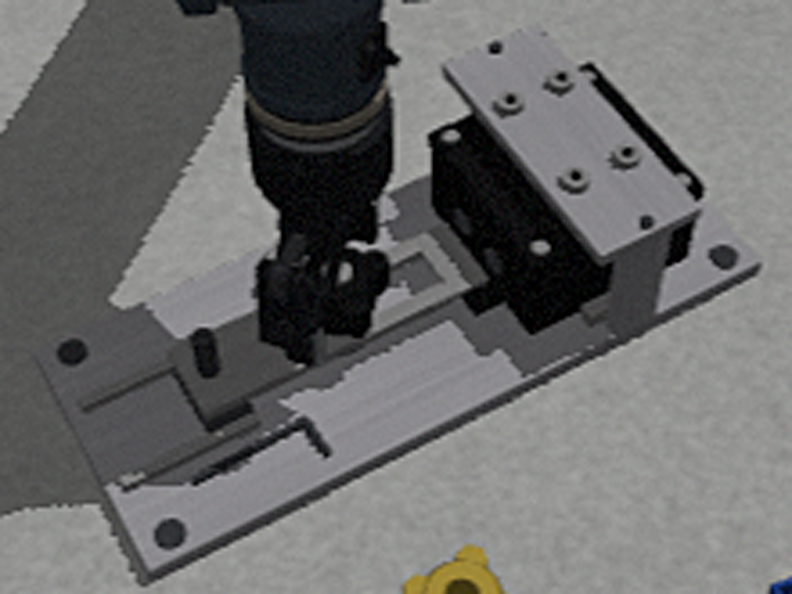

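```bash
python3 - <<'E'
from h import *
from g import st
import pickle
f=pickle.load(open('f7.pkl','rb'))['wrist']
for z in (.075,.077,.079):print(onz(f,(319,343),z))
st()
E
```

```text
[ 0.5527349  -0.03390828]
[ 0.55360779 -0.03287514]
[ 0.55448068 -0.031842  ]
t 7.57 p [555.3 -35.5  43.7] yawY -39.07 F [0.8 0.4 0.4] T [ 0.01 -0.05 -0.  ] gap 0.999 q6 0.42
```

Emit:
servo_tool --pt "0 0 0 0 -1"

```text
clock: 7.65
eef_pos: [0.5559, -0.0355, 0.0446]
eef_rot: [0.903, 0.43, 0.001, 0.001]
wrist_force: [0.7, 0.2, 0.1]
finger_gap: 1.003
```

Emit:
servo_tool --pt "0 0 0 0 -1"

```text
clock: 7.73
eef_pos: [0.5558, -0.0354, 0.0447]
eef_rot: [0.903, 0.43, 0.001, 0.001]
wrist_force: [-0.3, -0.1, -0.3]
finger_gap: 0.996
```

Emit:
servo_tool --pt "-0.2 0.23 -0.3 0 -1" --pt "0 0 0 0 -1" --pt "0 0 0 0 -1" --pt "0 0 0 0 -1" --pt "0 0 0 0 -1"

```text
clock: 8.15
eef_pos: [0.5528, -0.0327, 0.0404]
eef_rot: [0.903, 0.43, 0.0, 0.0]
wrist_force: [0.6, 0.5, -0.7]
finger_gap: 0.999
```

```bash
python3 - <<'E'
from g import *
st(); grab('8')
import cv2
a=cv2.imread('pics/wrist8.png')[240:420,180:460]; cv2.imwrite('pics/w8.png',cv2.resize(a,None,fx=2.8,fy=2.8,interpolation=cv2.INTER_CUBIC))
E
```

```text
t 8.15 p [552.8 -32.7  40.4] yawY -39.1 F [ 0.6  0.5 -0.7] T [0.04 0.02 0.02] gap 0.999 q6 0.42
```

View pics/w8.png

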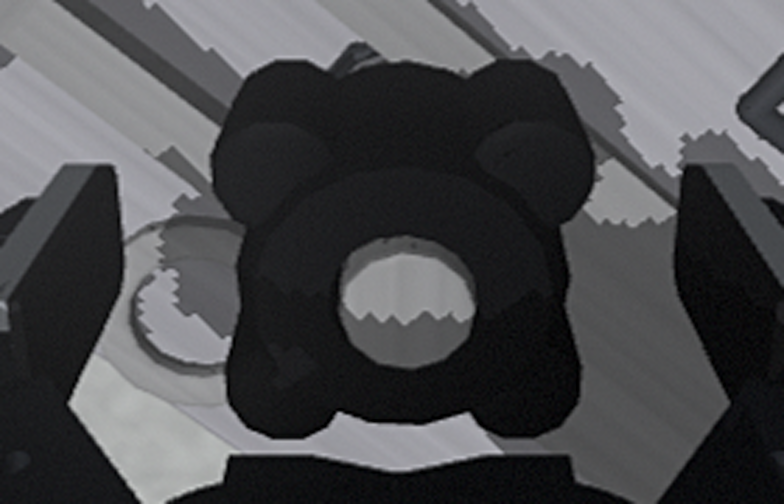

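```bash
python3 - <<'E'
from h import *
import pickle
f=pickle.load(open('f8.pkl','rb'))['wrist']
for z in (.075,.077,.079):print(onz(f,(325.5,347.5),z))
print(proj(f,[.5528,-.0327,.077]))
E
```

```text
[ 0.55295263 -0.03373428]
[ 0.55380534 -0.03264589]
[ 0.55465805 -0.03155749]
[323.43676649 349.10834026]
```

Emit:
servo_tool --pt "0.07 0 0 0 -0.5" --pt "0 0 0 0 0" --pt "0 0 0 0 0.2" --pt "0 0 0 0 0.4" --pt "0 0 0 0 0.4" --pt "0 0 0 0 0.4" --pt "0 0 0 0 0.4" --pt "0 0 0 0 0.4" --grip_force 25

```text
clock: 8.87
eef_pos: [0.5534, -0.0328, 0.0404]
eef_rot: [0.903, 0.43, 0.0, 0.0]
wrist_force: [0.2, -0.9, 0.8]
finger_gap: 0.537
```

```bash
python3 - <<'E'
from g import *
st(); grab('9',('wrist','scene'))
import cv2
a=cv2.imread('pics/scene9.png')[165:330,200:420]; cv2.imwrite('pics/sc9.png',cv2.resize(a,None,fx=3.6,fy=3.6,interpolation=cv2.INTER_CUBIC))
E
```

```text
t 8.87 p [553.4 -32.8  40.4] yawY -39.11 F [ 0.2 -0.9  0.8] T [-0.06  0.04 -0.01] gap 0.537 q6 0.42
```

View pics/wrist9.png

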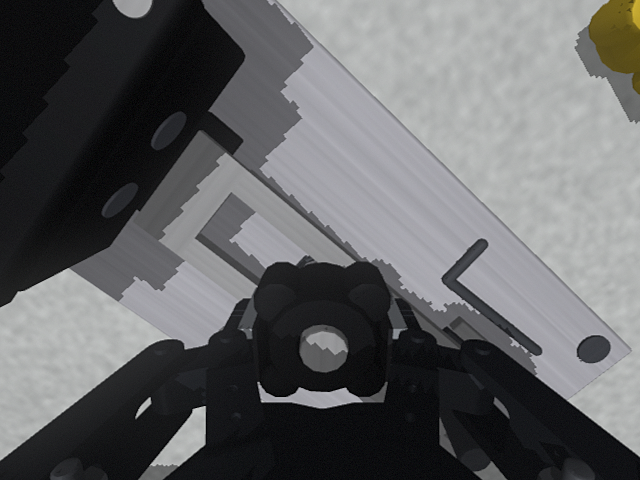

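View pics/sc9.png

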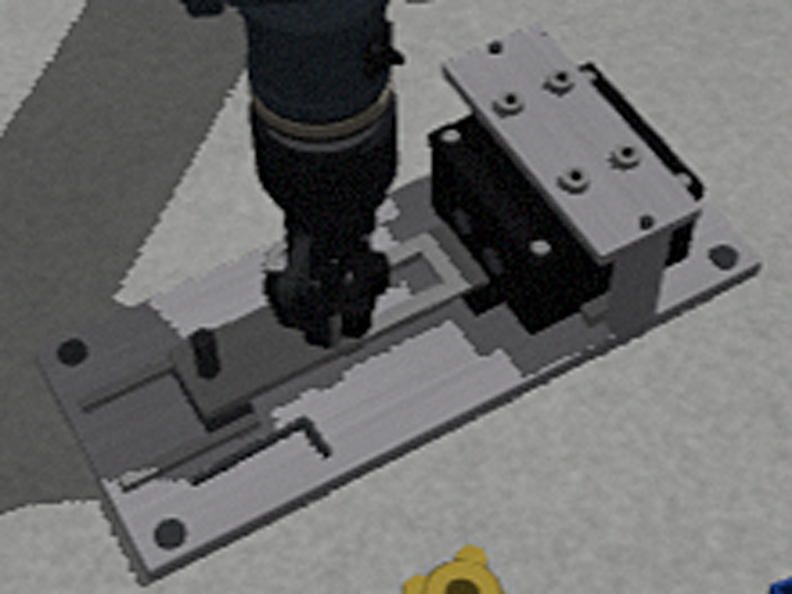

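Emit:
servo_tool --pt "0 0 0 0 1" --pt "0 0 0 0 1" --pt "0 0 0 0 1" --grip_force 40

```text
clock: 9.22
eef_pos: [0.5534, -0.0328, 0.0403]
eef_rot: [0.903, 0.43, 0.0, 0.0]
wrist_force: [0.2, -1.0, 0.9]
finger_gap: 0.526
```

Emit:
servo_tool --pt "0 0 -0.1 0 1" --pt "0 0 -0.05 0 1" --pt "0 0 0 0 1" --pt "0 0 0 0 1" --pt "0 0 0 0 1"

```text
clock: 9.63
eef_pos: [0.5534, -0.0328, 0.0389]
eef_rot: [0.903, 0.43, 0.0, 0.0]
wrist_force: [-0.7, -1.7, 2.8]
finger_gap: 0.526
```

Emit:
servo_tool --pt "0 0 -0.05 0 1" --pt "0 0 -0.05 0 1" --pt "0 0 0 0 1" --pt "0 0 0 0 1" --pt "0 0 0 0 1"

```text
clock: 10.05
eef_pos: [0.5535, -0.0328, 0.0386]
eef_rot: [0.903, 0.43, 0.0, 0.0]
wrist_force: [-1.2, -1.3, 7.5]
finger_gap: 0.53
```

Emit:
servo_tool --pt "0 0 -0.05 5 1" --pt "0 0 0 5 1" --pt "0 0 0 5 1" --pt "0 0 0 0 1"

```text
clock: 10.38
eef_pos: [0.5538, -0.0327, 0.0386]
eef_rot: [0.838, 0.545, 0.001, 0.0]
wrist_force: [-1.2, 0.5, 10.9]
finger_gap: 0.514
```

Emit:
servo_tool --pt "0 0 0 5 1" --pt "0 0 0 5 1" --pt "0 0 0 5 1" --pt "0 0 0 0 1"

```text
clock: 10.72
eef_pos: [0.5543, -0.0327, 0.0387]
eef_rot: [0.76, 0.65, 0.001, 0.001]
wrist_force: [-0.7, -0.5, 11.5]
finger_gap: 0.514
```

Emit:
servo_tool --pt "0 0 0 5 1" --pt "0 0 0 5 1" --pt "0 0 0 0 1"

```text
clock: 10.97
eef_pos: [0.5545, -0.0327, 0.0387]
eef_rot: [0.701, 0.714, 0.001, 0.001]
wrist_force: [-0.8, 0.5, 10.7]
finger_gap: 0.511
```

Emit:
servo_tool --pt "0 0 0 5 1" --pt "0 0 0 5 1" --pt "0 0 0 0 1"

```text
clock: 11.22
eef_pos: [0.5546, -0.0326, 0.0387]
eef_rot: [0.636, 0.772, 0.001, 0.001]
wrist_force: [-0.7, -0.3, 11.4]
finger_gap: 0.51
```

```bash
python3 - <<'E'
from g import *
st(); grab('10')
E
```

```text
t 11.22 p [554.6 -32.6  38.7] yawY 11.04 F [-0.7 -0.3 11.4] T [-0.    0.07  0.08] gap 0.51 q6 -0.45
```

View pics/wrist10.png

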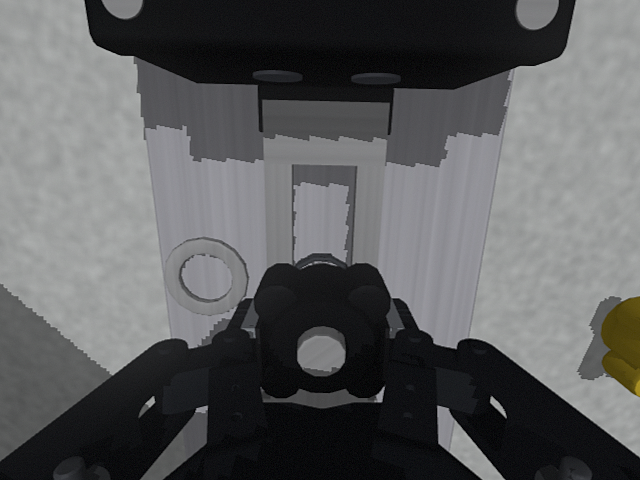

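Emit:
servo_tool --pt "0 0 0 5 1" --pt "0 0 0 3 1" --pt "0 0 0 0 1"

```text
clock: 11.52
eef_pos: [0.5546, -0.0326, 0.0387]
eef_rot: [0.581, 0.814, 0.001, 0.001]
wrist_force: [-0.0, -0.3, 10.6]
finger_gap: 0.512
```

Emit:
servo_tool --pt "0 0 0 5 1" --pt "0 0 0 3 1" --pt "0 0 0 0 1"

```text
clock: 11.77
eef_pos: [0.5546, -0.0326, 0.0387]
eef_rot: [0.523, 0.853, 0.001, 0.001]
wrist_force: [0.4, 1.2, 10.5]
finger_gap: 0.516
```

Emit:
servo_tool --pt "0 0 0 5 1" --pt "0 0 0 3 1" --pt "0 0 0 0 1"

```text
clock: 12.02
eef_pos: [0.5546, -0.0326, 0.0386]
eef_rot: [0.462, 0.887, 0.001, 0.001]
wrist_force: [-0.8, 0.8, 10.4]
finger_gap: 0.514
```

Emit:
servo_tool --pt "0 0 0 3 1" --pt "0 0 0 3 1" --pt "0 0 0 0 1"

```text
clock: 12.27
eef_pos: [0.555, -0.0326, 0.0384]
eef_rot: [0.415, 0.91, 0.001, 0.002]
wrist_force: [0.1, 0.0, 6.9]
finger_gap: 0.515
```

Emit:
servo_tool --pt "0 0 0 3 1" --pt "0 0 0 3 1" --pt "0 0 0 0 1"

```text
clock: 12.52
eef_pos: [0.5543, -0.0326, 0.0376]
eef_rot: [0.367, 0.93, 0.0, 0.001]
wrist_force: [1.4, 0.2, 2.0]
finger_gap: 0.513
```

Emit:
servo_tool --pt "0 0 0 3 1" --pt "0 0 0 3 1" --pt "0 0 0 0 1"

```text
clock: 12.77
eef_pos: [0.554, -0.0328, 0.0374]
eef_rot: [0.319, 0.948, 0.0, 0.001]
wrist_force: [0.5, -0.6, 2.0]
finger_gap: 0.513
```

Emit:
servo_tool --pt "0 0 -0.1 0 1" --pt "0 0 -0.1 0 1" --pt "0 0 0 0 1" --pt "0 0 0 0 1"

```text
clock: 13.1
eef_pos: [0.554, -0.0328, 0.0354]
eef_rot: [0.319, 0.948, 0.0, 0.001]
wrist_force: [1.3, -1.1, 3.4]
finger_gap: 0.509
```

Emit:
servo_tool --pt "0 0 -0.1 0 1" --pt "0 0 -0.1 0 1" --pt "0 0 0 0 1" --pt "0 0 0 0 1"

```text
clock: 13.43
eef_pos: [0.554, -0.0327, 0.0345]
eef_rot: [0.318, 0.948, 0.0, 0.001]
wrist_force: [0.3, 0.6, 12.1]
finger_gap: 0.512
```

Emit:
servo_tool --pt "0 0 -0.02 -5 1" --pt "0 0 -0.02 -5 1" --pt "0 0 -0.02 -5 1" --pt "0 0 0 0 1"

```text
clock: 13.77
eef_pos: [0.5538, -0.0326, 0.0339]
eef_rot: [0.441, 0.898, 0.0, 0.001]
wrist_force: [-0.7, -0.5, 10.7]
finger_gap: 0.508
```

Emit:
servo_tool --pt "0 0 -0.02 -5 1" --pt "0 0 -0.02 -5 1" --pt "0 0 -0.02 -5 1" --pt "0 0 0 0 1"

```text
clock: 14.1
eef_pos: [0.5539, -0.0325, 0.0333]
eef_rot: [0.554, 0.832, 0.0, 0.001]
wrist_force: [0.8, 0.0, 11.1]
finger_gap: 0.511
```

```bash
python3 - <<'E'
from g import *
st()
E
```

```text
t 14.1 p [553.9 -32.5  33.3] yawY 22.68 F [ 0.8  0.  11.1] T [ 0.04 -0.07 -0.07] gap 0.511 q6 -0.66
```

Emit:
servo_tool --pt "0 0 -0.02 -5 1" --pt "0 0 -0.02 -5 1" --pt "0 0 -0.02 -5 1" --pt "0 0 -0.02 -5 1" --pt "0 0 -0.02 -5 1" --pt "0 0 -0.02 -5 1" --pt "0 0 -0.02 -5 1" --pt "0 0 -0.02 -5 1" --pt "0 0 0 0 1" --pt "0 0 0 0 1"

```text
clock: 14.93
eef_pos: [0.554, -0.0326, 0.0316]
eef_rot: [0.805, 0.594, 0.001, 0.0]
wrist_force: [0.7, 0.2, 11.6]
finger_gap: 0.513
```

Emit:
servo_tool --pt "0 0 -0.02 -5 1" --pt "0 0 -0.02 -5 1" --pt "0 0 -0.02 -5 1" --pt "0 0 -0.02 -5 1" --pt "0 0 -0.02 -5 1" --pt "0 0 0 0 1" --pt "0 0 0 0 1"

```text
clock: 15.52
eef_pos: [0.5542, -0.0328, 0.0307]
eef_rot: [0.914, 0.405, 0.001, 0.001]
wrist_force: [0.5, 0.4, 11.1]
finger_gap: 0.514
```

```bash
python3 - <<'E'
from g import *
st();grab('11',('wrist','scene','side'))
E
```

```text
t 15.52 p [554.2 -32.8  30.7] yawY -42.16 F [ 0.5  0.4 11.1] T [-0.11 -0.11 -0.13] gap 0.514 q6 0.48
```

View pics/wrist11.png

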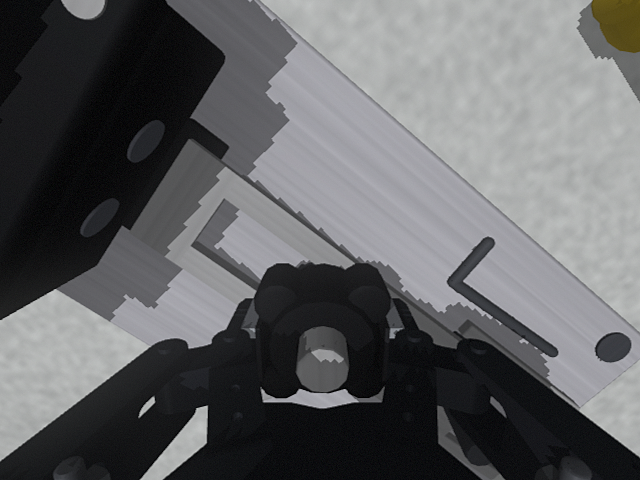

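Emit:
servo_tool --pt "0 0 -0.02 -5 1" --pt "0 0 -0.02 -5 1" --pt "0 0 0 0 1" --pt "0 0 0 0 1" --pt "0 0 0 0 1"

```text
clock: 16.08
eef_pos: [0.5542, -0.0328, 0.0303]
eef_rot: [0.946, 0.324, 0.001, 0.001]
wrist_force: [0.6, 0.0, 10.8]
finger_gap: 0.515
```

```bash
python3 - <<'E'
from g import *
st()
E
```

```text
t 16.08 p [554.2 -32.8  30.3] yawY -52.16 F [ 0.6  0.  10.8] T [-0.11 -0.07 -0.1 ] gap 0.515 q6 0.65
```

Emit:
servo_tool --pt "0 0 -0.02 -5 1" --pt "0 0 -0.02 -5 1" --pt "0 0 0 0 1" --pt "0 0 0 0 1" --pt "0 0 0 0 1"

```text
clock: 16.5
eef_pos: [0.5543, -0.0328, 0.0299]
eef_rot: [0.971, 0.241, 0.001, 0.0]
wrist_force: [1.2, 0.3, 11.2]
finger_gap: 0.51
```

```bash
python3 - <<'E'
from g import *
st()
E
```

```text
t 16.5 p [554.3 -32.8  29.9] yawY -62.16 F [ 1.2  0.3 11.2] T [-0.14  0.01 -0.13] gap 0.51 q6 0.82
```

Emit:
servo_tool --pt "0 0 -0.02 -5 1" --pt "0 0 -0.02 -5 1" --pt "0 0 0 0 1" --pt "0 0 0 0 1" --pt "0 0 0 0 1"

```text
clock: 16.92
eef_pos: [0.5543, -0.0328, 0.0297]
eef_rot: [0.988, 0.155, 0.001, 0.0]
wrist_force: [-0.3, -0.3, 12.1]
finger_gap: 0.509
```

```bash
python3 - <<'E'
from g import *
st()
E
```

```text
t 16.92 p [554.3 -32.8  29.7] yawY -72.17 F [-0.3 -0.3 12.1] T [-0.11  0.02 -0.14] gap 0.509 q6 1.0
```

Emit:
servo_tool --pt "0 0 -0.02 -5 1" --pt "0 0 -0.02 -5 1" --pt "0 0 0 0 1" --pt "0 0 0 0 1" --pt "0 0 0 0 1"

```text
clock: 17.33
eef_pos: [0.5544, -0.0329, 0.0295]
eef_rot: [0.998, 0.068, 0.001, 0.0]
wrist_force: [0.2, -0.4, 13.4]
finger_gap: 0.512
```

```bash
python3 - <<'E'
from g import *
st();grab('12',('wrist','scene','side'))
import cv2
a=cv2.imread('pics/scene12.png')[165:330,200:420]; cv2.imwrite('pics/sc12.png',cv2.resize(a,None,fx=3.6,fy=3.6,interpolation=cv2.INTER_CUBIC))
E
```

```text
t 17.33 p [554.4 -32.9  29.5] yawY -82.17 F [ 0.2 -0.4 13.4] T [-0.07  0.05 -0.19] gap 0.512 q6 1.17
```

View pics/wrist12.png

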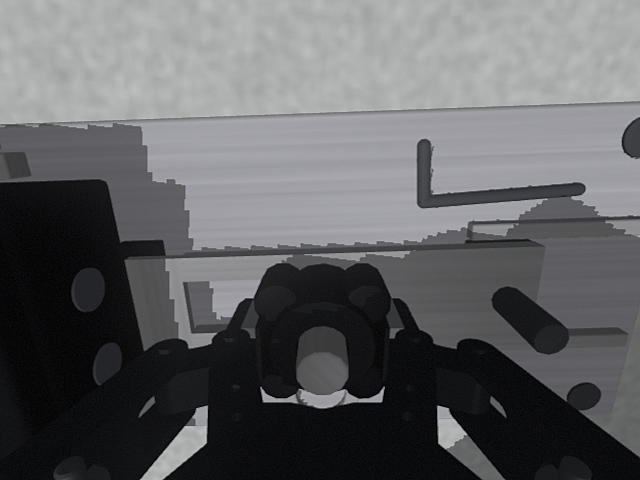

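View pics/sc12.png

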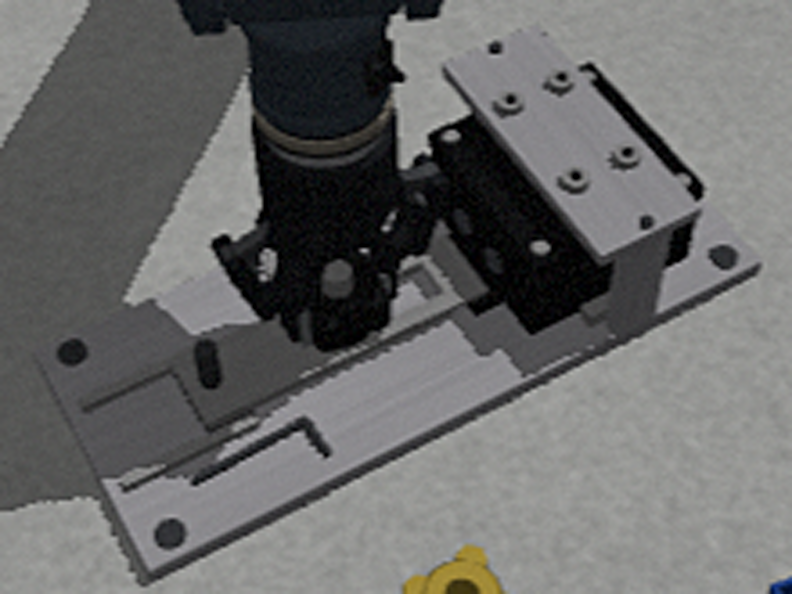

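Emit:
servo_tool --pt "0 0 0.05 0 1" --pt "0 0 0.05 0 1" --pt "0 0 0 0 1" --pt "0 0 0 0 1" --pt "0 0 0 0 1"

```text
clock: 17.9
eef_pos: [0.5544, -0.0329, 0.0301]
eef_rot: [0.998, 0.068, 0.001, 0.0]
wrist_force: [0.8, -0.5, 11.1]
finger_gap: 0.515
```

Emit:
servo_tool --pt "0 0 0.05 0 1" --pt "0 0 0.02 0 1" --pt "0 0 0 0 1" --pt "0 0 0 0 1" --pt "0 0 0 0 1"

```text
clock: 18.32
eef_pos: [0.5543, -0.0328, 0.0304]
eef_rot: [0.998, 0.068, 0.001, 0.0]
wrist_force: [1.7, -0.4, 6.8]
finger_gap: 0.51
```

```bash
python3 - <<'E'
from g import *
st()
E
```

```text
t 18.32 p [554.3 -32.8  30.4] yawY -82.15 F [ 1.7 -0.4  6.8] T [-0.1  -0.23 -0.05] gap 0.51 q6 1.17
```

Emit:
servo_tool --pt "0 0 0.05 0 1" --pt "0 0 0.02 0 1" --pt "0 0 0 0 1" --pt "0 0 0 0 1" --pt "0 0 0 0 1"

```text
clock: 18.73
eef_pos: [0.5543, -0.0329, 0.0305]
eef_rot: [0.998, 0.069, 0.001, 0.0]
wrist_force: [4.1, -0.4, 5.2]
finger_gap: 0.513
```

```bash
python3 - <<'E'
from g import *
st()
E
```

```text
t 18.73 p [554.3 -32.9  30.5] yawY -82.13 F [ 4.1 -0.4  5.2] T [-0.09 -0.56 -0.08] gap 0.513 q6 1.17
```

Emit:
servo_tool --pt "0 0 0 0 0.2" --pt "0 0 0 0 -0.3" --pt "0 0 0 0 -0.7" --pt "0 0 0 0 -0.7" --pt "0 0 0 0 -0.7" --pt "0 0 0 0 -0.7"

```text
clock: 19.23
eef_pos: [0.5522, -0.0324, 0.0298]
eef_rot: [0.998, 0.069, -0.001, -0.0]
wrist_force: [-0.4, 0.4, 0.3]
finger_gap: 0.848
```

```bash
python3 - <<'E'
from g import *
st();grab('13',('wrist','scene'))
import cv2
a=cv2.imread('pics/wrist13.png')[240:420,180:460]; cv2.imwrite('pics/w13.png',cv2.resize(a,None,fx=2.8,fy=2.8,interpolation=cv2.INTER_CUBIC))
E
```

```text
t 19.23 p [552.2 -32.4  29.8] yawY -82.11 F [-0.4  0.4  0.3] T [-0.01  0.   -0.03] gap 0.848 q6 1.17
```

View pics/wrist13.png

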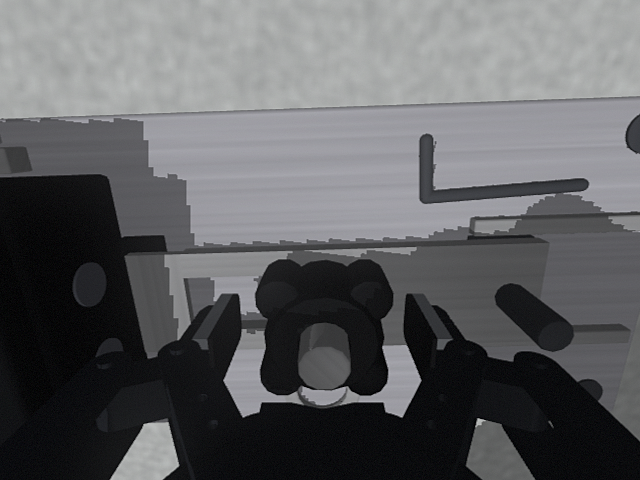

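View pics/w13.png

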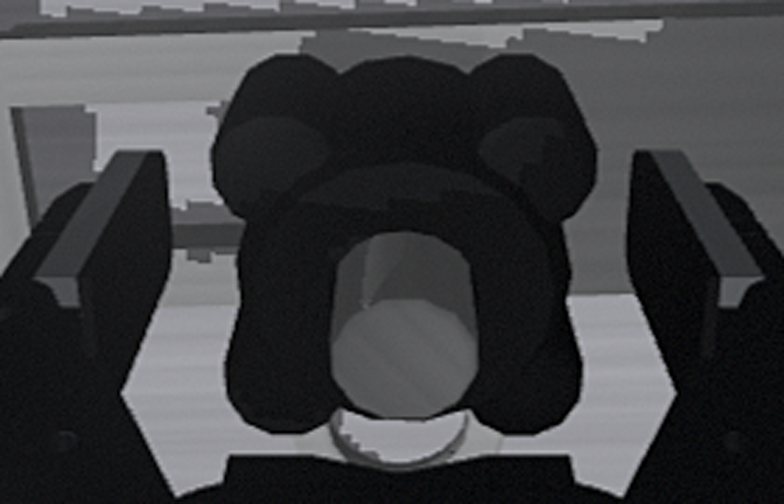

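Emit:
servo_tool --pt "0 0 0 0 -0.7" --pt "0 0 0 0 -0.7" --pt "0 0 0 0 -0.7"

```text
clock: 19.58
eef_pos: [0.5534, -0.0327, 0.0303]
eef_rot: [0.998, 0.069, -0.0, -0.0]
wrist_force: [-0.1, 0.2, 0.5]
finger_gap: 0.846
```

```bash
python3 - <<'E'
from g import *
from h import *
st();grab('14',('wrist',))
a=cv2.imread('pics/wrist14.png')[255:405,240:410]
a=cv2.convertScaleAbs(cv2.resize(a,None,fx=4.5,fy=4.5,interpolation=cv2.INTER_CUBIC),alpha=2.5,beta=10)
cv2.imwrite('pics/w14.png',a)
a=cv2.imread('pics/wrist8.png')[255:405,240:410]
a=cv2.convertScaleAbs(cv2.resize(a,None,fx=4.5,fy=4.5,interpolation=cv2.INTER_CUBIC),alpha=2.5,beta=10)
cv2.imwrite('pics/w8b.png',a)
E
```

```text
t 19.58 p [553.4 -32.7  30.3] yawY -82.12 F [-0.1  0.2  0.5] T [ 0.01 -0.01  0.05] gap 0.846 q6 1.17
```

View pics/w14.png

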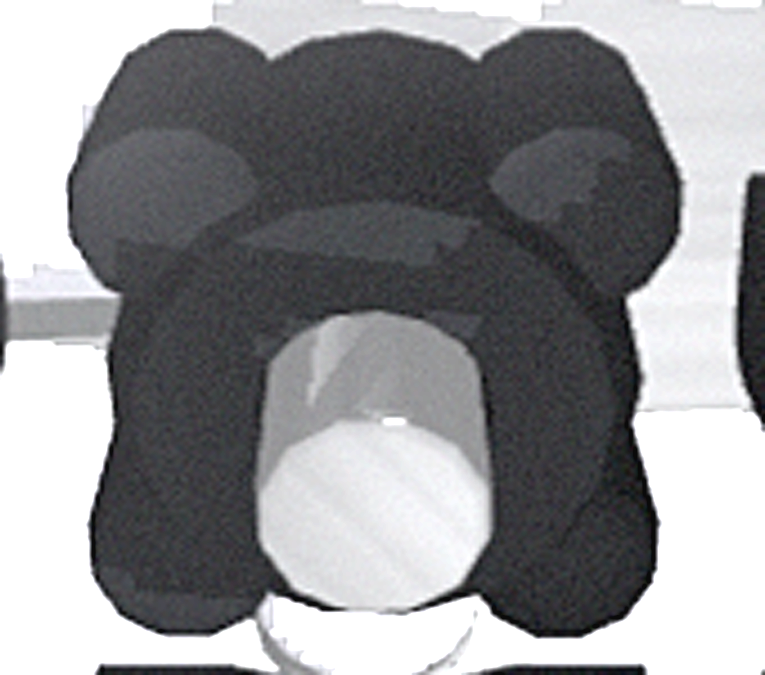

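View pics/w8b.png

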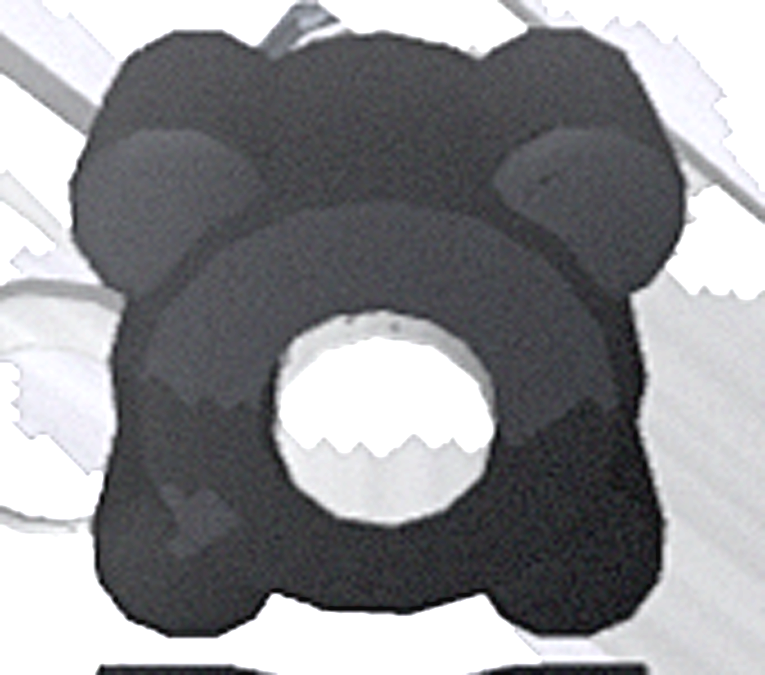

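```bash
python3 - <<'E'
from h import *
import pickle
f=pickle.load(open('f14.pkl','rb'))['wrist']
p=lambda x,y:(x/4.5+240,y/4.5+255)
for zs in(.075,.077,.079):
    S=onz(f,p(375,515),zs)
    for h in(.011,.012,.013,.0135,.0145): print(zs,h,(proj(f,[*S,zs-h])-[240,255])*4.5)
E
```

```text
0.075 0.011 [374.55968669 427.49081179]
0.075 0.012 [374.52327745 420.2547287 ]
0.075 0.013 [374.48741276 413.12687368]
0.075 0.0135 [374.46968083 409.60277575]
0.075 0.0145 [374.43461036 402.63276625]
0.077 0.011 [374.55124821 425.81372303]
0.077 0.012 [374.51421134 418.45290391]
0.077 0.013 [374.47773887 411.20425628]
0.077 0.0135 [374.45971028 407.62119853]
0.077 0.0145 [374.42406053 400.53606083]
0.079 0.011 [374.54247997 424.0710964 ]
0.079 0.012 [374.50479372 416.58121788]
0.079 0.013 [374.46769282 409.20767311]
0.079 0.0135 [374.44935763 405.56368216]
0.079 0.0145 [374.4131095  398.35962107]
```

Emit:
servo_tool --pt "0 0 0 0 0" --pt "0 0 0 0 0.4" --pt "0 0 0 0 1" --pt "0 0 0 0 1" --pt "0 0 0 0 1" --pt "0 0 0 0 1"

```text
clock: 20.13
eef_pos: [0.5534, -0.0328, 0.0307]
eef_rot: [0.998, 0.069, 0.0, 0.0]
wrist_force: [-0.8, -1.9, 5.6]
finger_gap: 0.529
```

Emit:
servo_tool --pt "0 0 -0.02 -5 1" --pt "0 0 -0.02 -5 1" --pt "0 0 -0.02 -5 1" --pt "0 0 -0.02 -5 1" --pt "0 0 0 0 1" --pt "0 0 0 0 1" --pt "0 0 0 0 1"

```text
clock: 20.72
eef_pos: [0.5536, -0.0325, 0.03]
eef_rot: [0.994, -0.106, 0.0, -0.0]
wrist_force: [-1.6, 1.4, 5.7]
finger_gap: 0.529
```

```bash
python3 - <<'E'
from g import *
st()
E
```

```text
t 20.72 p [553.6 -32.5  30. ] yawY -102.18 F [-1.6  1.4  5.7] T [ 0.04  0.19 -0.16] gap 0.529 q6 1.52
```

Emit:
servo_tool --pt "0 0 -0.02 -5 1" --pt "0 0 -0.02 -5 1" --pt "0 0 -0.02 -5 1" --pt "0 0 0 0 1" --pt "0 0 0 0 1" --pt "0 0 0 0 1"

```text
clock: 21.22
eef_pos: [0.5542, -0.0327, 0.0296]
eef_rot: [0.972, -0.235, 0.001, -0.0]
wrist_force: [-0.9, -0.6, 6.2]
finger_gap: 0.514
```

```bash
python3 - <<'E'
from g import *
st()
E
```

```text
t 21.22 p [554.2 -32.7  29.6] yawY -117.2 F [-0.9 -0.6  6.2] T [ 0.04  0.15 -0.14] gap 0.514 q6 1.78
```

Emit:
servo_tool --pt "0 0 0 0 0.2" --pt "0 0 0 0 -0.3" --pt "0 0 0 0 -0.7" --pt "0 0 0 0 -0.7" --pt "0 0 0 0 -0.7" --pt "0 0 0 0 -0.7" --pt "0 0 0 0 -0.7" --pt "0 0 0 0 -0.7"

```text
clock: 21.88
eef_pos: [0.5534, -0.0327, 0.0288]
eef_rot: [0.972, -0.234, -0.0, -0.0]
wrist_force: [-0.4, 0.1, -0.2]
finger_gap: 0.849
```

```bash
python3 - <<'E'
from g import *
st();grab('15',('wrist',))
a=cv2.imread('pics/wrist15.png')[255:405,240:410]
a=cv2.convertScaleAbs(cv2.resize(a,None,fx=4.5,fy=4.5,interpolation=cv2.INTER_CUBIC),alpha=2.5,beta=10)
cv2.imwrite('pics/w15.png',a)
E
```

```text
t 21.88 p [553.4 -32.7  28.8] yawY -117.11 F [-0.4  0.1 -0.2] T [-0.03 -0.03 -0.  ] gap 0.849 q6 1.78
```

View pics/w15.png

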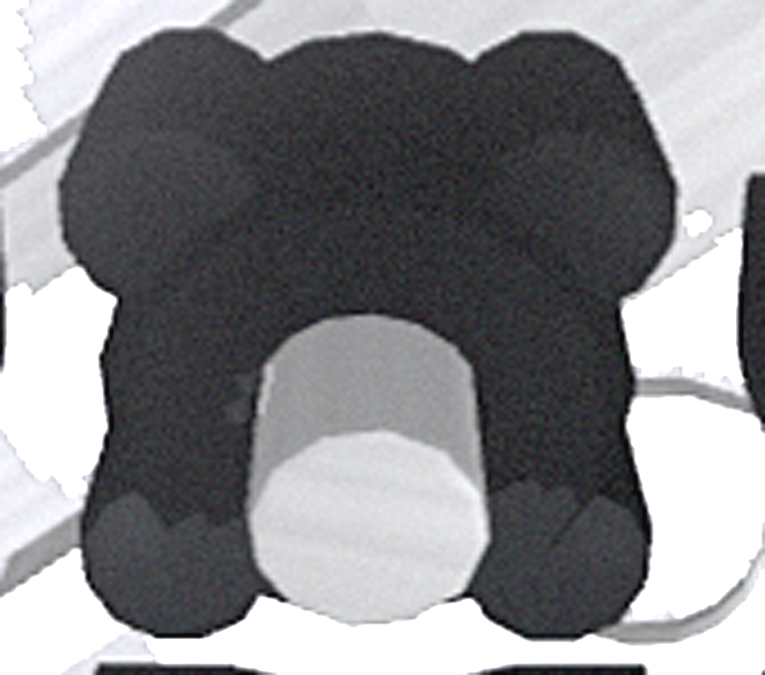

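```bash
python3 - <<'E'
from h import *
import pickle
p=lambda x,y:(x/4.5+240,y/4.5+255)
def c(f,S,z,R,n=120):
    a=np.linspace(0,2*np.pi,n); return np.array([(proj(f,[S[0]+R*np.cos(t),S[1]+R*np.sin(t),z])-[240,255])*4.5 for t in a])
for t,st in(('8',(382,418)),('14',(375,515)),('15',(370,527))):
    f=pickle.load(open(f'f{t}.pkl','rb'))['wrist']
    for zs in (.077,):
        S=onz(f,p(*st),zs); 
        q=c(f,S,zs,.009); print(t,S,'stud disc x',q[:,0].min().round(),q[:,0].max().round(),'y',q[:,1].min().round(),q[:,1].max().round())
        for h in(.002,.011,.012,.0125,.013,.0135,.014):
            q=c(f,S,zs-h,.0095); print(h,'rim x',q[:,0].min().round(),q[:,0].max().round(),'ytop',q[:,1].min().round(1))
E
```

```text
8 [ 0.55353098 -0.03263333] stud disc x 270.0 494.0 y 319.0 512.0
0.002 rim x 266.0 498.0 ytop 300.5
0.011 rim x 272.0 490.0 ytop 245.4
0.012 rim x 273.0 489.0 ytop 239.7
0.0125 rim x 273.0 488.0 ytop 236.9
0.013 rim x 274.0 488.0 ytop 234.1
0.0135 rim x 274.0 487.0 ytop 231.4
0.014 rim x 274.0 487.0 ytop 228.6
14 [ 0.55245359 -0.033437  ] stud disc x 254.0 496.0 y 410.0 615.0
0.002 rim x 249.0 500.0 ytop 388.5
0.011 rim x 258.0 491.0 ytop 322.9
0.012 rim x 259.0 490.0 ytop 316.2
0.0125 rim x 259.0 490.0 ytop 312.9
0.013 rim x 259.0 490.0 ytop 309.6
0.0135 rim x 260.0 489.0 ytop 306.3
0.014 rim x 260.0 489.0 ytop 303.0
15 [ 0.55245233 -0.03304116] stud disc x 247.0 493.0 y 421.0 628.0
0.002 rim x 243.0 497.0 ytop 398.9
0.011 rim x 252.0 488.0 ytop 331.7
0.012 rim x 253.0 487.0 ytop 324.8
0.0125 rim x 253.0 487.0 ytop 321.4
0.013 rim x 254.0 486.0 ytop 318.0
0.0135 rim x 254.0 486.0 ytop 314.7
0.014 rim x 254.0 486.0 ytop 311.3
```

```bash
cat > fit.py <<'E'
from h import *
import pickle,sys
from scipy.optimize import minimize
def mask_of(f,tag):
    g=cv2.cvtColor(f['img'],cv2.COLOR_BGR2GRAY); g=cv2.resize(g[250:402,246:400],None,fx=4,fy=4,interpolation=cv2.INTER_CUBIC)
    g=cv2.GaussianBlur(g,(5,5),0); m=(g<48).astype(np.uint8)
    n,l,s,_=cv2.connectedComponentsWithStats(m); 
    k=1+np.argmax(s[1:,4]); m=(l==k).astype(np.uint8)
    cs,_=cv2.findContours(m,cv2.RETR_EXTERNAL,cv2.CHAIN_APPROX_NONE); m[:]=0; cv2.drawContours(m,cs,-1,1,-1)
    return m
def circ(M,x,y,z,R,n=16):
    a=np.arange(n)*2*np.pi/n; X=np.stack([x+R*np.cos(a),y+R*np.sin(a),np.full(n,z),np.ones(n)]); q=M@X; q=(q[:2]/q[2]).T
    return (q-[246,250])*4+1.5
def model(M,x,y,z,th,shape):
    m=np.zeros(shape,np.uint8); S=4
    def fill(pts): 
        h=cv2.convexHull((pts).astype(np.float32)); cv2.fillPoly(m,[np.round(h*16).astype(np.int32)],1,shift=4)
    for k in range(4):
        a=th+k*np.pi/2; lx,ly=x+.023*np.cos(a),y+.023*np.sin(a)
        fill(np.vstack([circ(M,lx,ly,z+.010,.009),circ(M,lx,ly,z+.034,.009)]))
    fill(np.vstack([circ(M,x,y,z+.008,.0235,24),circ(M,x,y,z+.036,.0205,24),circ(M,x,y,z+.034,.0235,24)]))
    return m
def fit(tag,th0,z0):
    f=pickle.load(open(f'f{tag}.pkl','rb'))['wrist']; M=P(f); m=mask_of(f,tag)
    m[590:]=0
    def cost(p):
        q=model(M,.5534+p[0]*1e-3,-.0327+p[1]*1e-3,z0+p[2]*1e-3,np.radians(th0+p[3]),m.shape); q[590:]=0
        # mask out stud: ignore region
        d=q!=m; d[260:,150:430]=0
        return d.sum()
    best=None
    for s in ([0,0,0,0],[.5,.5,.5,2],[-.5,-.5,-.5,-2]):
        o=minimize(cost,s,method='Nelder-Mead',options=dict(initial_simplex=np.array(s)+np.vstack([np.zeros(4),np.diag([1,1,1.5,3])]),maxiter=300,xatol=.01))
        if best is None or o.fun<best.fun: best=o
    p=best.x; q=model(M,.5534+p[0]*1e-3,-.0327+p[1]*1e-3,z0+p[2]*1e-3,np.radians(th0+p[3]),m.shape)
    cv2.imwrite(f'pics/fit{tag}.png',np.dstack([m*255,q*255,m*0]))
    print(tag,'x,y,z,yaw',.5534+p[0]*1e-3,-.0327+p[1]*1e-3,z0+p[2]*1e-3,th0+p[3],'cost',best.fun,m.sum())
if __name__=='__main__':
    for t,th,z in [('8',6,.039),('14',53,.029),('15',18,.0275)]: fit(t,th,z)
E
python3 fit.py
```

```text
8 x,y,z,yaw 0.551461926573818 -0.034605124141739746 0.03561588879023005 6.187129394875224 cost 7855.0 253560
14 x,y,z,yaw 0.5508769517726678 -0.033510989961633264 0.025365361450498187 52.917746259891594 cost 7117.0 205605
15 x,y,z,yaw 0.551138062032331 -0.03189199270365751 0.024292252940799952 17.490025793659687 cost 7526.0 205347
```

```bash
python3 - <<'E'
import cv2,numpy as np
cv2.imwrite('pics/fits.png',cv2.resize(np.hstack([cv2.imread(f'pics/fit{t}.png') for t in('8','14','15')]),(800,270)))
E
```

```text
(no output)
```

View pics/fits.png

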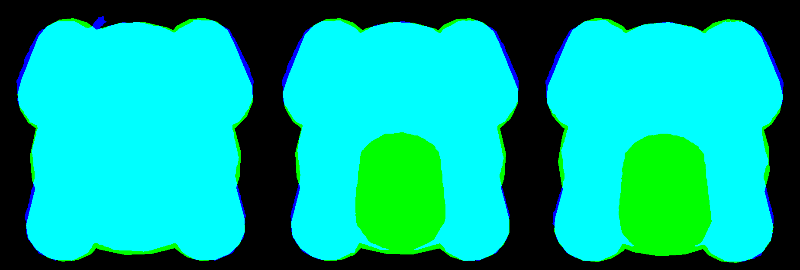

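```bash
cat > prof.py <<'E'
from fit import *
def prof(tag,th0,zs,x0=.5512,y0=-.0333):
    f=pickle.load(open(f'f{tag}.pkl','rb'))['wrist']; M=P(f); m=mask_of(f,tag); out=[]
    s=np.zeros(3)
    for z in zs:
        def cost(p):
            q=model(M,x0+p[0]*1e-3,y0+p[1]*1e-3,z,np.radians(th0+p[2]),m.shape)
            d=q!=m; d[590:]=0; d[260:,150:430]=0; d[:60,190:250]=0
            return d.sum()
        o=min((minimize(cost,s0,method='Nelder-Mead',options=dict(initial_simplex=s0+np.vstack([np.zeros(3),np.diag(e)]),xatol=.005,maxiter=200)) for s0 in(s,np.zeros(3)) for e in([1,1,2],[-.5,-.5,-1])),key=lambda o:o.fun)
        s=o.x; out.append(o.fun)
    c=np.polyfit(np.array(zs)*1e3,out,2); print(tag,np.array(out).astype(int),'zmin',-c[1]/2/c[0], 'arg',zs[int(np.argmin(out))]*1e3)
if __name__=='__main__':
    a=np.arange(-1.5,1.6,.3)*1e-3
    prof('8',6.2,.0356+a); prof('14',52.9,.0254+a); prof('15',17.5,.0243+a)
E
python3 prof.py
```

```text
8 [8505 8148 7868 7573 7307 7209 7253 7494 7724 8118 8623] zmin 35.604484931265546 arg 35.6
14 [8149 7837 7488 7210 6982 6897 7050 7398 7807 8187 8750] zmin 25.267912032355937 arg 25.4
15 [8723 8322 7904 7589 7444 7408 7608 7787 8081 8500 8822] zmin 24.24195215682891 arg 24.299999999999997
```

Emit:
servo_tool --pt "0 0 0 0 -1" --pt "0 0 0 0 -1" --pt "0 0 0 5 -1" --pt "0 0 0 5 -1" --pt "0 0 0 5 -1" --pt "0 0 0 5 -1" --pt "0 0 0 5 -1" --pt "0 0 0 5 -1" --pt "0 0 0 5 -1" --pt "0 0 0 0 -1" --pt "0 0 0 0 -1" --pt "0 0 0 0 -1"

```text
clock: 22.93
eef_pos: [0.5534, -0.0327, 0.0289]
eef_rot: [0.998, 0.068, 0.0, 0.0]
wrist_force: [-0.0, -0.1, 0.0]
finger_gap: 0.996
```

Emit:
servo_tool --pt "0 0 0 0 -1" --pt "0 0 0 0 -1"

```text
clock: 23.1
eef_pos: [0.5534, -0.0327, 0.0289]
eef_rot: [0.998, 0.068, 0.0, 0.0]
wrist_force: [-0.2, 0.2, 0.7]
finger_gap: 1.002
```

```bash
python3 - <<'E'
from g import *
st();grab('16',('wrist',))
from prof import *
a=np.arange(-1.5,1.6,.3)*1e-3
prof('16',17.5,.0243+a)
fit('16',17.5,.0243)
E
```

```text
t 23.1 p [553.4 -32.7  28.9] yawY -82.16 F [-0.2  0.2  0.7] T [-0.01  0.03 -0.04] gap 1.002 q6 1.17
16 [6831 6876 7031 7265 7536 7878 8242 8631 9082 9464 9988] zmin 21.984626121635205 arg 22.799999999999997
16 x,y,z,yaw 0.5501870679314996 -0.033046653807322655 0.022691546233094283 17.557409696482694 cost 6785.0 193225
```

View pics/fit16.png

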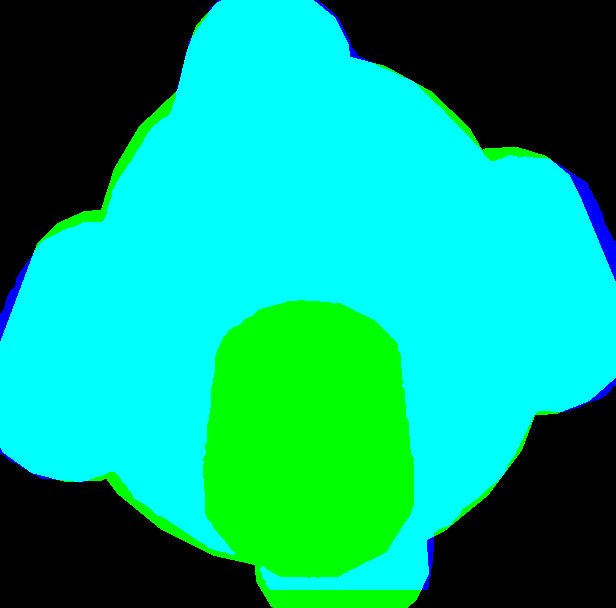

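View pics/wrist16.png

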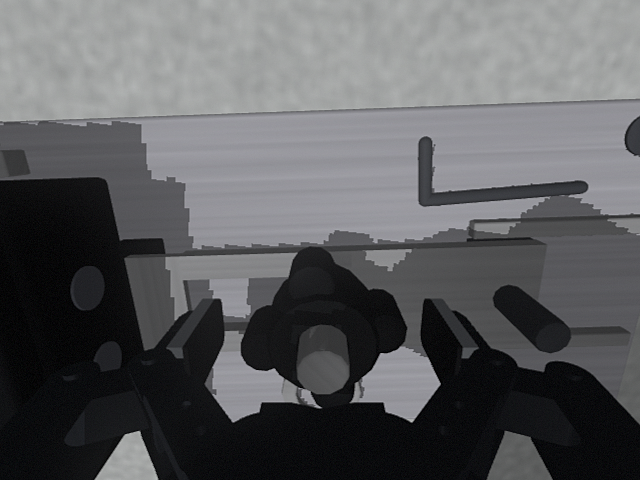

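```bash
python3 - <<'E'
from h import *
import pickle
f14=pickle.load(open('f14.pkl','rb'))['wrist'];f16=pickle.load(open('f16.pkl','rb'))['wrist']
g=lambda f:cv2.cvtColor(f['img'],cv2.COLOR_BGR2GRAY).astype(np.float32)
a,b=g(f14),g(f16)
def ecc(x0,y0,x1,y1,n):
    T=a[y0:y1,x0:x1]; W=np.float32([[1,0,0],[0,1,0]])
    cc,W=cv2.findTransformECC(T,b[y0-0:y1,x0:x1],W,cv2.MOTION_TRANSLATION,(3,200,1e-6),None,3)
    print(n,cc,W[:,2])
ecc(480,275,580,360,'peg'); ecc(410,125,600,215,'hexkey'); ecc(70,255,110,310,'hole in encl'); ecc(270,300,380,400,'stud/knob')
X=np.array([.5680,-.1165,.064])
for d in(0,-.0005,-.001,-.0015,-.002): print('peg pred shift for drop',d, proj(f16,X+[0,0,d])-proj(f14,X))
print(proj(f14,X))
X=np.array([.62,-.08,.017]);print('hex pred',proj(f14,X),proj(f16,X)-proj(f14,X))
E
```

```text
peg 0.7926667610238607 [ 0.4646486 -0.2898731]
hexkey 0.9787900517296917 [0.8358608  0.47051227]
hole in encl 0.9893960973418021 [-2.4062316  1.7601254]
stud/knob 0.7384934260259746 [ -3.0061185 -26.72125  ]
peg pred shift for drop 0 [2.50063834 2.09510476]
peg pred shift for drop -0.0005 [1.59858622 1.31028849]
peg pred shift for drop -0.001 [0.7034949  0.53152836]
peg pred shift for drop -0.0015 [-0.18471587 -0.24124547]
peg pred shift for drop -0.002 [-1.06612513 -1.00810174]
[552.54173002 337.14988179]
hex pred [445.57531551 169.12643729] [0.95927512 0.26752969]
```

Emit:
servo_tool --pt "0 0 1 0 -1" --pt "0 0 2 0 -1" --pt "0 0 3.5 0 -1" --pt "0 0 3.5 0 -1" --pt "0 -0.5 3.5 5 -1" --pt "0 -0.5 3.5 5 -1" --pt "0 -0.5 3 5 -1" --pt "0 0 0 0 -1" --pt "0 0 0 0 -1" --pt "0 0 0 0 -1" --pt "0 0 0 0 -1"

```text
clock: 24.07
eef_pos: [0.5521, -0.0472, 0.2276]
eef_rot: [0.98, 0.198, -0.002, -0.001]
wrist_force: [0.1, 0.3, -0.3]
finger_gap: 1.002
```

```bash
python3 - <<'E'
from g import *
st();grab('17',('wrist','scene','side'))
a=cv2.imread('pics/scene17.png')[165:330,200:420]; cv2.imwrite('pics/sc17.png',cv2.resize(a,None,fx=3.6,fy=3.6,interpolation=cv2.INTER_CUBIC))
E
```

```text
t 24.07 p [552.1 -47.2 227.6] yawY -67.15 F [ 0.1  0.3 -0.3] T [0.01 0.   0.04] gap 1.002 q6 0.88
```

View pics/sc17.png

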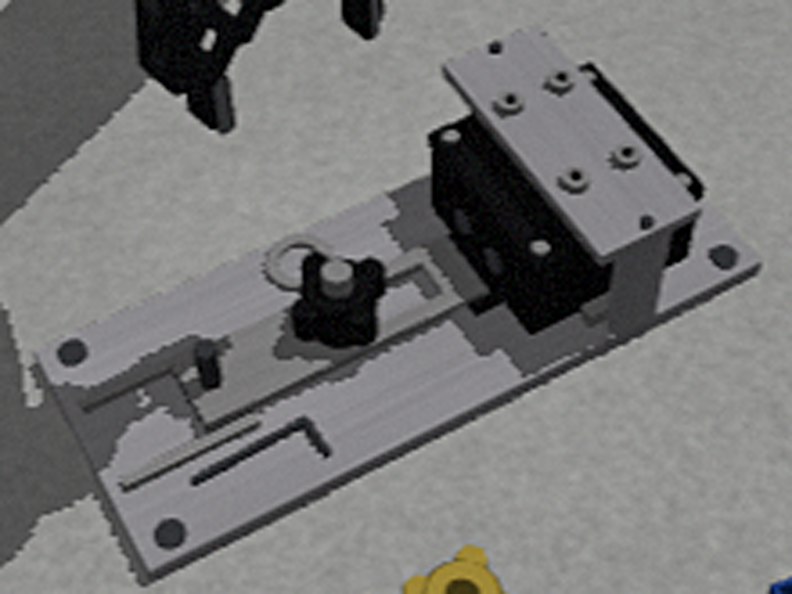

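View pics/wrist17.png

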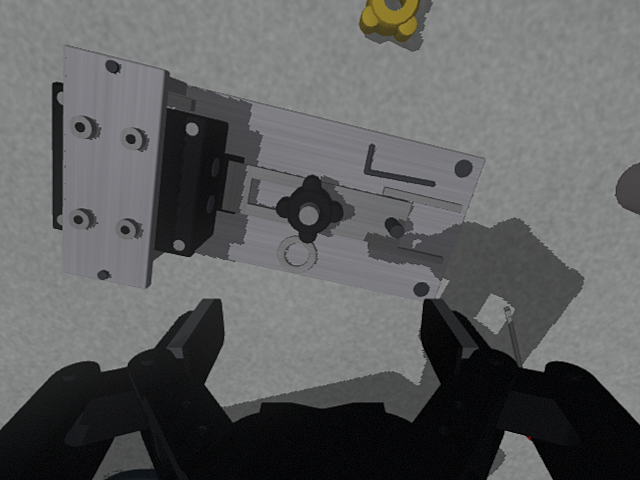

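The strap is forward with its nose over the flange, and the knob is well down with the stud standing out of it. The washer, hex key and enclosure have not moved, and the gripper touches nothing. I am handing the job in.

```bash
python3 - <<'E'
from bench import r
print(r.hand_in())
E
```

```text
the job is handed in; nothing more can be done
None
```

The enclosure is clamped and the job is handed in at about 24 s on the clock; no verdict was reported.

- **Strap:** I slid it by its peg to the stop. It stopped moving and the force rose to 17 N, with the nose over the flange.
- **Thread:** I pressed the knob with about 11 N and turned it back about 80°, where the thread dropped about 4.6 mm. I then ran it forwards, let go to check, and turned a further 35°.
- **Squeeze:** The pad looks squeezed by about 1.35 to 1.8 mm, against a target of 1.5 and 3 for flat. This is inferred, not seen directly.
    - Fitting the knob's outline before and after gives about 11.3 mm of travel, or 1.35 mm of squeeze.
    - The peg's shift in the images gives about 1.6 mm.
    - Thread pitch from the last release gives up to 1.8 mm.
- **Checks that disagreed:**
    - Counting the whole turn from the drop would give about 3 mm (flat). I put this down to play in the thread, because the knob rose up to 1 mm when I stopped pressing.
    - A first reading of the knob's height from its bore and the stud came out about 0.7 to 1 mm lower than the others.
    - A last outline fit, taken from another angle, was unusable because the crop cut off the knob.
- **Final look:** The gripper is clear, and the strap is still forward with the knob down. The washer, hex key and enclosure look unmoved. I did not check the spare knob and oil bottle closely, but the arm did not go near them.

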